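# Load the die board into the card-shape cutter

### The job

Get the card cutter ready for the next class: swing the small retaining arm on its bed clear, then lower the plywood die board, handle up, onto the round and the diamond locating pin, without forcing it, until both pins are through their holes and it lies flat on the bed. Then swing the arm fully back over the board to its stop so that it keeps the board down, and leave the loose things lying about the desk where they are.

Things in the scene. Friction and masses are not known exactly. Their poses are not given: they have to be found in the camera images.
- press: Card-shape cutter, fixed. Flat dark bed, top 25 mm above the desk, x -75..+100 mm, y -105..+130 mm about the origin, with two steel pins and a retaining arm. Beyond its -y end a white roller housing: x -140..+160, y -280..-160 mm, 125 mm tall, with a small crank on the +x end. Origin: on the desk under the midpoint between the pins, which stand on its y axis; z up.
- seat (a point): Point on the bed's top face midway between the two pins, axes as the press. The seated board's origin lies here, with the board's axes along the press's axes.
- round_pin (a point): Top centre of the round pin: 14 mm diameter, 18 mm tall above the bed, its upper 6 mm tapering to 7 mm diameter. It stands 60 mm to -y of the seat.
- diamond_pin (a point): Top centre of the diamond pin: 10 mm wide along x, 5.5 mm along y (a rhombus seen from above), 18 mm tall, its upper 6 mm tapering to 4 mm width. It stands 60 mm to +y of the seat.
- swing_arm (a joint): Retaining arm about its upright pivot (at x +74, y +60 mm of the press), rad. 0 (its stop): it points along -x of the press, over the diamond-pin end of the board's place; growing, it turns clockwise seen from above, to +y at 1.57, other stop 2.3. Clear of the board above 1.4; blocks lowering near 0. Light friction (about 1 N at the knob), no spring, stays where left.
- latch_knob (a point): Top centre of the upright round black knob fixed on the arm, to push or pinch: 18 mm diameter, 30 mm tall, 48 mm from the pivot axis, top 77.5 mm above the desk. The arm is a flat steel bar 62 mm long, 16 mm wide, 6 mm thick; its underside is 16.5 mm above the bed, 2.5 mm over the seated board.
- board: Loose plywood die board, 110 mm in x, 160 mm in y, 14 mm thick, about 0.35 kg. Origin: centre of its underside; z up. Two through holes on its y axis: 16 mm diameter at y -60 mm (round pin), 12 mm at y +60 mm (diamond pin), so it fits one way round only. In its middle a wooden rib handle, 20 mm thick in x, 50 mm long in y, rises to 54 mm above the underside.
- glue_stick: Bystander: white glue stick standing upright, 28 mm diameter, 90 mm tall. Origin at its foot.
- block_a: Bystander: pink wooden cube block, 30 mm. Origin at its underside.
- block_b: Bystander: flat pink wooden block, 60 x 30 x 15 mm. Origin at its underside.
- block_c: Bystander: pink wooden block, 60 x 30 x 30 mm. Origin at its underside.
- block_d: Bystander: pink wooden cylinder block standing on end, 30 mm diameter, 30 mm tall. Origin at its underside.
- marker: Bystander: marker pen lying on the desk, 130 mm long along its x, 14 mm thick. Origin under its middle.
Mind the look-alikes: they are no part of the job. Of the things shaped like the board, the plywood one is meant.

How it is judged:
By the outcome, as a careful person would: the job done as asked, in the order asked, and still so for the second after the job is handed in, with the robot touching nothing.
It also fails if it takes over 67 s, if anything falls off the work surface, if the arm or the gripper's body presses on something with over 40 N, if the wrist force passes 120 N, or if a joint passes its speed limit or range.

### The arm

A 7-joint arm with a two-finger parallel gripper is mounted at the origin on the work surface. World frame = base frame: x ahead of the robot, y to its left, z up, the work surface at z = 0. Lengths are in m, angles in rad, forces in N, time in s.
With the tool pointing down it reaches from about 0.425 to 0.875 m from the base axis. Payload 4.7 kg.
Tool frame: the origin (TCP) lies between the finger pads; the fingertips stand 8 mm ahead of it and the grasp point (between the pads) lies 11 mm behind it; z points along the fingers, y is the direction in which the jaws open and shut (so a half turn about z gives the same grasp; the last joint's range is limited). The gripper opens to 87 mm and grips with 3 to 60 N. Pads are 19 mm wide; open, the fingers measure 117 mm over their backs; the gripper's body (75 mm by 190 mm) begins 51 mm behind the grasp point.
Start: joints at [1.23, 0.321, -0.07, 1.45, 0.023, 1.371, -0.057], TCP at [0.226, -0.61, 0.231] pointing down, gripper open.
Joint ranges: [-2.86, 2.86], [-0.3, 2.09], [-1.38, 1.24], [0.06, 2.45], [-1.56, 4.7], [0.09, 2.05], [-2.69, 2.69]. Speed limits (rad/s): [2.57, 2.57, 3.14, 3.14, 3.14, 3.14, 3.14].

### API

Orientations are given as a rotation vector (axis times angle).
In Python, from bench import ctrl, optics, ticket gives the robot as it stands.
- The arm moves only by the tool play_rows, never from a script. Its argument "motion" is a list of rows, each a list of 5 numbers: the closure, from 0 (fully open) to 1 (shut), then the shift along the tool's x, y, z in cm, then the turn about the tool's z in rad. In form: [[jaw, tx, ty, tz, spin], ...]. A call has 1 to 20 rows; each row shifts and turns the commanded pose from where the row before left it, along the tool's axes as they then stand; what a row does not reach is not made up. A row lasts 1/8 s, in which the tool goes at most 62.5 mm and 10.7 degrees, less where a joint would pass 70% of its speed; a pose out of reach is approached as far as the arm can. A call is refused whole if a number of a shift passes 6.25 or a number of a turn 0.188, either way. A call with a gripper value outside its range is refused whole. The fingers move at their own pace and stop on an object; "force" is the grip in N (left out, the last holds). Time passes only in rows, so rows that do not move let the fingers close. It gives the time, the measured TCP pose, the force and the opening at its end, in the units of the state.
- ctrl.get_state(): the state, without advancing time (a new reading comes with each control period).
- optics.get_image(name): name is "side" or "top"; returns the picture (480x640x3 uint8, red, green, blue); there is no depth.
- optics.calibration(name): a dict with "K" (3x3 intrinsics, pixels), "pose" (4x4, takes a point from camera to world coordinates). Camera axes: x right, y down, z forward; pixel columns grow to the right and rows downward; lengths in m; the calibration is good to about 2 mm. A picture is of the moment at which its call begins. calibration takes no time and is no camera call.
- ticket.close_job(): hands the job in, once; it reports no verdict.
The state is a dict: "time": time; "joint_positions": joint angles; "qd": joint speeds; "joint_torque": joint torques, N m; "position": TCP position; "tool_rot": TCP orientation; "ft_force": force on the tool from outside, world axes, zero at the start; "torque": the same for the moment, N m; "grip_width": opening from 0.0 (shut) to 1.0 (fully open).
Only numpy, scipy, OpenCV 4.12 (cv2) and the standard library are available. Lean on these libraries where they do the work, as an engineer would, in place of code of your own. Each camera call takes 0.05 s, during which the arm holds its last target.

## Working session

There is one attempt and no reset: what is moved stays moved. The work goes in short steps, Python scripts to look and compute and a tool call to move; the robot and the scene stay as the last step left them, time stands still between calls to the robot, and variables do not carry over. Pictures are saved under pics/ and viewed, and the job is handed in when it is done.

Besides the shell and the picture viewer there is one more tool, called after "Request:" as name([rows], argument=value, ...), one row to a line, values as JSON. play_rows: Moves the arm, as the interface text tells. Its arguments: {"type":"object","properties":{"motion":{"type":"array"},"force":{"type":"number"}},"required":["motion"]}

```bash
mkdir -p pics; python3 - <<'E'
from bench import ctrl, optics
import cv2
s=ctrl.get_state()
for k in s: print(k,s[k])
for n in("side","top"):
    cv2.imwrite(f"pics/{n}0.png",optics.get_image(n)[:,:,::-1])
    c=optics.calibration(n);print(n,c["K"],c["pose"])
E
```

```text
time 0.0
joint_positions [ 1.2301096   0.32182388 -0.0700566   1.45166222  0.02259537  1.37080415
 -0.05684955]
qd [-8.21510611e-04  2.23686241e-04  9.50221675e-04  1.15518423e-04
  6.71154598e-04 -1.37595240e-03 -7.16606472e-05]
joint_torque [ 3.27777025e-04 -4.91289353e+01 -4.03906675e-01 -3.12527668e+01
 -6.40024804e-02  4.38906380e-02  1.99510291e-04]
position [ 0.22555642 -0.60903852  0.22946713]
tool_rot [-3.09044569e+00 -5.54133175e-01  6.87152835e-04]
ft_force [ 0.04627925 -0.18093496  0.11467537]
torque [ 0.00945773  0.04300413 -0.03922349]
grip_width 0.9975770227516326
side [[483.93727307   0.         310.50462257]
 [  0.         483.93727307 240.93653384]
 [  0.           0.           1.        ]] [[-0.94860893 -0.18075981  0.25974407  0.29240918]
 [-0.31612192  0.57870215 -0.75177839  0.83270932]
 [-0.01442313 -0.79525449 -0.60610417  0.62064307]
 [ 0.          0.          0.          1.        ]]
top [[545.80754802   0.         311.50163435]
 [  0.         545.80754802 243.33493412]
 [  0.           0.           1.        ]] [[-0.00489846 -0.99378702  0.11119067  0.3821294 ]
 [-0.99998198  0.00525395  0.00290432  0.13838169]
 [-0.00347046 -0.11117444 -0.99379485  1.37076785]
 [ 0.          0.          0.          1.        ]]
```

View pics/top0.png

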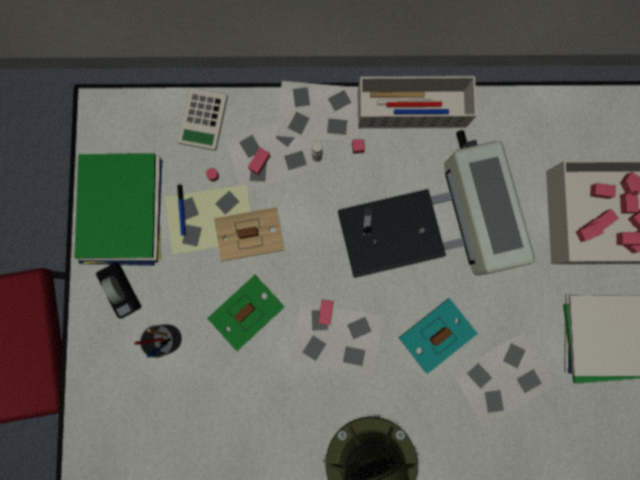

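View pics/side0.png

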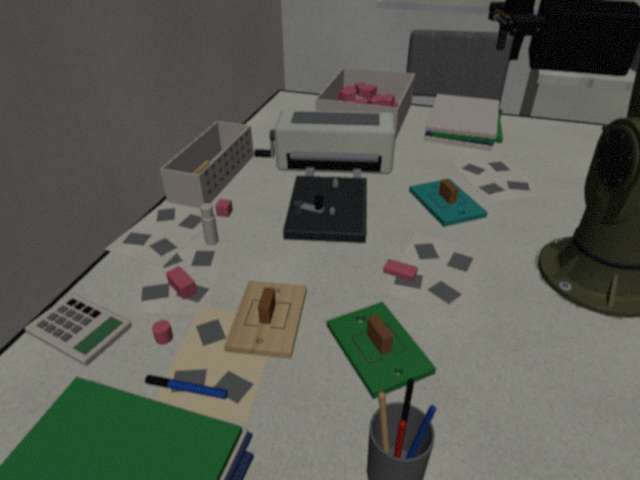

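The top view shows the plywood board near (250,235), the press bed near (392,232), and the latch arm near (368,220). The green and teal boards are look-alikes. I'll zoom in to measure.

```bash
cat > h.py <<'E'
import numpy as np, cv2
from bench import ctrl, optics
def px2w(n,u,v,z):
    c=optics.calibration(n);K=np.array(c["K"]);P=np.array(c["pose"])
    d=P[:3,:3]@np.linalg.solve(K,[u,v,1.]);o=P[:3,3]
    return o+d*(z-o[2])/d[2]
def w2px(n,p):
    c=optics.calibration(n);K=np.array(c["K"]);P=np.array(c["pose"])
    q=K@(P[:3,:3].T@(np.array(p)-P[:3,3]));return q[:2]/q[2]
def crop(img,x0,y0,w,h,s,fn,grid=10):
    c=cv2.resize(img[y0:y0+h,x0:x0+w,::-1].copy(),None,fx=s,fy=s,interpolation=cv2.INTER_CUBIC)
    c=np.clip(c.astype(float)*1.5,0,255).astype(np.uint8)
    for x in range(x0-x0%grid+grid,x0+w,grid):
        cv2.line(c,((x-x0)*s,0),((x-x0)*s,6),(0,0,255),1); 
        if x%(2*grid)==0: cv2.putText(c,str(x),((x-x0)*s-12,18),0,.4,(0,0,255),1)
    for y in range(y0-y0%grid+grid,y0+h,grid):
        cv2.line(c,(0,(y-y0)*s),(6,(y-y0)*s),(0,0,255),1)
        if y%(2*grid)==0: cv2.putText(c,str(y),(8,(y-y0)*s+4),0,.4,(0,0,255),1)
    cv2.imwrite(fn,c)
E
python3 - <<'E'
from h import *
t=cv2.imread("pics/top0.png")[:,:,::-1]; s=cv2.imread("pics/side0.png")[:,:,::-1]
crop(t,330,180,130,100,6,"pics/tp.png")
crop(t,205,195,90,75,8,"pics/tb.png")
crop(s,280,160,95,85,7,"pics/sp.png")
crop(s,220,270,95,90,6,"pics/sb.png")
E
```

```text
(no output)
```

View pics/tp.png

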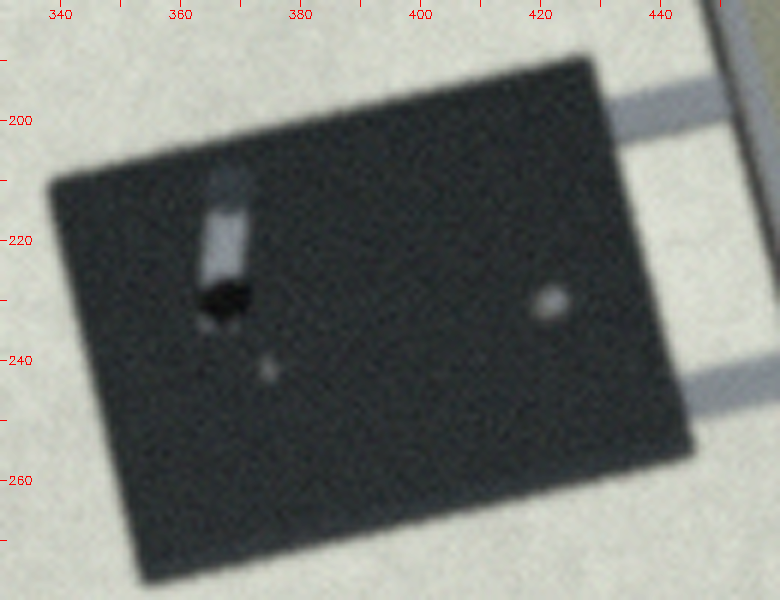

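View pics/tb.png

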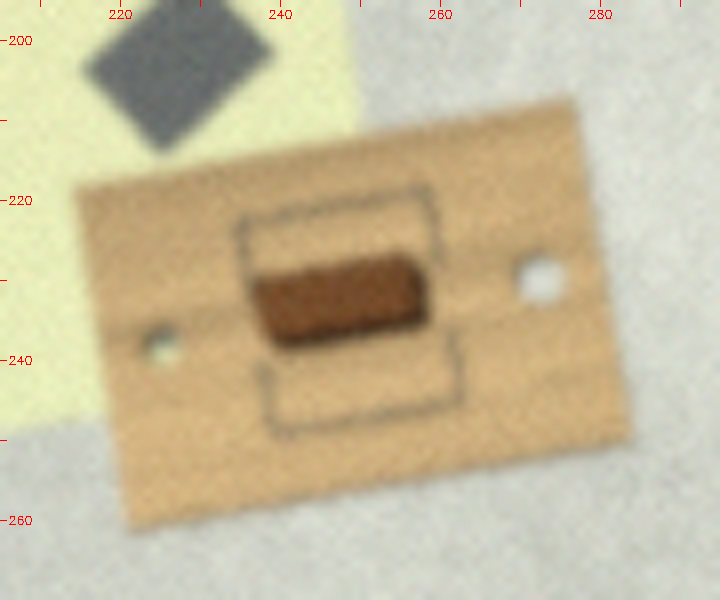

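View pics/sp.png

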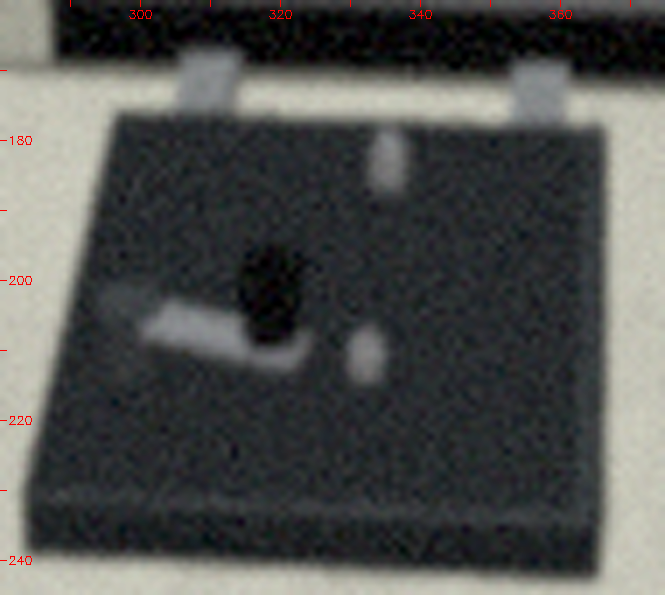

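View pics/sb.png

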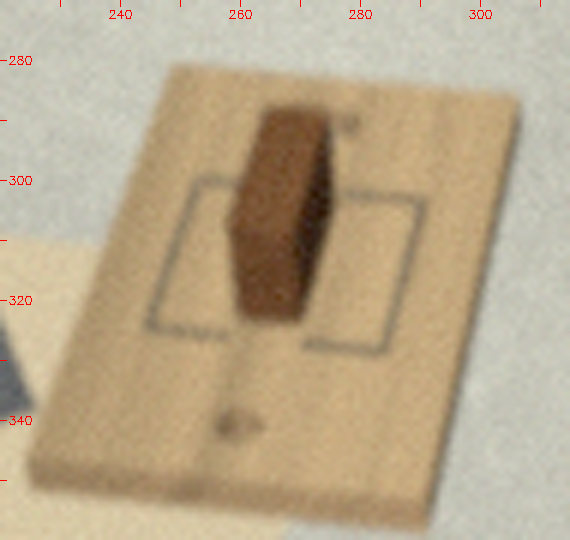

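```bash
cat > fit.py <<'E'
from h import *
from scipy.optimize import least_squares
def fit(obs,x0):
    def tr(p,m): c,s=np.cos(p[2]),np.sin(p[2]); return [p[0]+c*m[0]-s*m[1],p[1]+s*m[0]+c*m[1],m[2]]
    f=lambda p: np.concatenate([w2px(n,tr(p,m))-uv for n,m,uv in obs])
    r=least_squares(f,x0,loss='soft_l1'); return r.x, r.fun.reshape(-1,2)
E
python3 - <<'E'
from fit import *
B=.025
press=[("top",(.1,.13,B),(338.3,210.5)),("top",(.1,-.105,B),(428.7,189.5)),("top",(-.075,-.105,B),(445.3,255.8)),("top",(-.075,.13,B),(354.2,277.2))]
ps=[("side",(.1,.13,B),(284,230.3)),("side",(-.075,.13,B),(366.1,234.6)),("side",(.1,-.105,B),(296.9,176.4)),("side",(-.075,-.105,B),(366.4,178.1))]
pins=[("side",(0,.06,.043),(332.6,206.4)),("side",(0,.06,B),(332.4,214.6)),("side",(0,-.06,.043),(335.4,178.6)),("side",(0,-.06,B),(335.4,187.6)),("top",(0,-.06,.036),(421.7,230.2)),("top",(0,.06,.036),(374.8,241.7))]
for o in (press,ps,pins,press+ps+pins):
    p,r=fit(o,[.4,-.03,.2]);print("press",p.round(4),r.round(1).tolist())
H=.014
b=[("top",(.055,.08,H),(214.75,218.4)),("top",(.055,-.08,H),(276.5,207.25)),("top",(-.055,-.08,H),(284,250)),("top",(-.055,.08,H),(221.25,261.25)),("top",(0,-.06,H),(272.6,229.75)),("top",(0,.06,H),(225.4,238.1))]
bs=[("side",(.055,-.08,H),(249.2,281.3)),("side",(-.055,-.08,H),(306.3,286.2)),("side",(-.055,.08,H),(291.2,355.8)),("side",(.055,.08,H),(225,347)),("side",(0,.06,H),(259.8,340.7))]
for o in (b,bs,b+bs):
    p,r=fit(o,[.4,.25,.1]);print("board",p.round(4),r.round(1).tolist())
P=px2w
# knob
print("knob top cam",px2w("top",367.2,229.5,.0775),"side",px2w("side",318.7,197.5,.0775))
print("handle top", px2w("top",247.3,231.5,.054))
E
```

```text
press [ 0.5481 -0.0721  0.223 ] [[-0.7, -0.8], [0.1, -0.8], [1.1, 0.7], [-0.2, 0.8]]
press [ 0.5455 -0.0707  0.225 ] [[-1.2, 0.6], [0.8, 0.1], [-0.7, -1.4], [0.9, -0.5]]
press [ 0.5469 -0.0715  0.2307] [[-0.3, 0.6], [-0.2, -0.8], [-0.3, 0.5], [-0.4, -1.9], [0.2, 0.8], [-0.2, 0.6]]
press [ 0.5469 -0.0717  0.2249] [[-1.0, -0.2], [-0.2, -0.3], [1.0, 1.1], [-0.3, 1.4], [-1.7, 0.2], [0.3, -0.2], [-1.0, -1.6], [0.5, -0.8], [-0.4, 0.5], [-0.3, -0.8], [-0.1, 0.4], [-0.2, -2.0], [0.3, 1.0], [-0.1, 0.5]]
board [0.5582 0.2987 0.1724] [[-0.6, -0.1], [0.3, -0.1], [0.3, -0.1], [-0.2, -0.0], [0.1, 0.1], [0.1, 0.2]]
board [0.5555 0.3015 0.1713] [[-0.3, -0.3], [0.7, 0.2], [0.0, -1.1], [-0.9, 0.2], [0.5, 0.6]]
board [0.5569 0.2998 0.1743] [[-1.1, 0.5], [-0.2, 0.4], [-0.1, 0.4], [-0.6, 0.5], [-0.4, 0.6], [-0.4, 0.7], [-0.8, -0.9], [0.1, -0.6], [-0.3, -2.2], [-1.1, -0.7], [0.2, -0.3]]
knob top cam [0.5593966  0.00887025 0.0775    ] side [0.55628428 0.0112731  0.0775    ]
handle top [0.55927351 0.29838435 0.054     ]
```

Request:
play_rows([
  [0,0,0,0,-0.18],
  [0,0,0,0,-0.18],
  [0,0,0,0,-0.18],
  [0,0,0,0,-0.18],
  [0,0,0,0,-0.18],
  [0,0,0,0,-0.18],
  [0,0,0,0,-0.18],
  [0.3,0,0,0,-0.18],
  [0.5,0,0,0,0],
], force=15)

```text
time: 1.23
position: [0.2256, -0.6093, 0.23]
tool_rot: [-1.961, -2.453, -0.001]
ft_force: [0.5, 0.1, -0.1]
grip_width: 0.855
```

Request:
play_rows([
  [0.5,3.78,3.3,0.5,0],
  [0.5,3.78,3.3,0.5,0],
  [0.5,3.78,3.3,0.5,0],
  [0.5,3.78,3.3,0.5,0],
  [0.5,3.78,3.3,0.5,0],
  [0.5,3.78,3.3,0.5,0],
  [0.5,3.78,3.3,0.5,0],
  [0.5,3.78,3.3,0.5,0],
  [0.5,3.78,3.3,0.5,0],
  [0.5,3.78,3.3,0.5,0],
  [0.5,3.78,3.3,0.5,0],
  [0.5,3.78,3.3,0.5,0],
  [0.5,3.78,3.3,0.5,0],
  [0.5,3.78,3.3,0.5,0],
  [0.5,0,0,0,0],
  [0.5,0,0,0,0],
])

```text
time: 3.22
position: [0.5583, 0.0085, 0.1601]
tool_rot: [-1.961, -2.454, 0.002]
ft_force: [-0.6, -0.6, -0.0]
grip_width: 0.499
```

Request:
play_rows([
  [0.5,0.15,0,3,0],
  [0.5,0,0,3,0],
  [0.5,0,0,0,0],
])

```text
time: 3.6
position: [0.5561, 0.0082, 0.0986]
tool_rot: [-1.962, -2.449, 0.006]
ft_force: [-0.7, -0.1, 0.7]
grip_width: 0.494
```

```bash
python3 - <<'E'
from h import *
crop(optics.get_image("side"),250,120,140,110,5,"pics/s1.png")
print(ctrl.get_state()["position"])
E
```

```text
[0.5575632  0.008758   0.10025294]
```

View pics/s1.png

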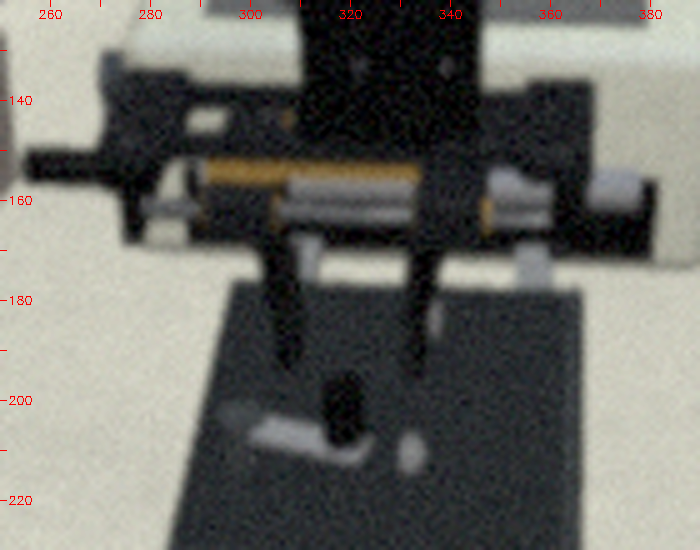

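The fingers (columns about 306 and 334) straddle the knob at column 319. Next I go down and pinch it.

Request:
play_rows([
  [0.5,0.1,0,2,0],
  [0.5,0,0,2,0],
  [0.5,0,0,0,0],
  [0.85,0,0,0,0],
  [0.9,0,0,0,0],
  [0.9,0,0,0,0],
  [0.9,0,0,0,0],
  [0.9,0,0,0,0],
], force=12)

```text
time: 4.65
position: [0.5596, 0.0115, 0.0611]
tool_rot: [1.958, 2.454, 0.003]
ft_force: [4.8, 0.7, -2.1]
grip_width: 0.201
```

```bash
python3 - <<'E'
from h import *
s=ctrl.get_state(); print(s["position"],s["grip_width"]*87,s["ft_force"])
E
```

```text
[0.55957963 0.01147036 0.06108848] 17.46048568950336 [ 4.79998988  0.68999509 -2.14025385]
```

```bash
python3 - <<'E'
import numpy as np
psi=1.796;tx=np.array([np.cos(psi),np.sin(psi)]);ty=np.array([np.sin(psi),-np.cos(psi)])
a=2.975-np.linspace(0,1.6,11);p=.048*np.c_[np.cos(a),np.sin(a)];d=np.diff(p,axis=0)*100
print(np.c_[d@tx,d@ty].round(2).tolist(), (p[-1]+[.607,.0035]))
E
```

```text
[[0.68, 0.35], [0.62, 0.45], [0.54, 0.55], [0.45, 0.62], [0.34, 0.69], [0.23, 0.73], [0.11, 0.76], [-0.02, 0.77], [-0.14, 0.75], [-0.26, 0.72]] [0.61633829 0.05058287]
```

Request:
play_rows([
  [0.9,0.68,0.35,0,0],
  [0.9,0.62,0.45,0,0],
  [0.9,0.54,0.55,0,0],
  [0.9,0.45,0.62,0,0],
  [0.9,0.34,0.69,0,0],
  [0.9,0.23,0.73,0,0],
  [0.9,0.11,0.76,0,0],
  [0.9,-0.02,0.77,0,0],
  [0.9,-0.14,0.75,0,0],
  [0.9,-0.26,0.72,0,0],
  [0.9,0,0,0,0],
  [0.9,0,0,0,0],
])

```text
time: 6.15
position: [0.6139, 0.0652, 0.0612]
tool_rot: [-1.942, -2.457, -0.022]
ft_force: [1.4, 18.6, -1.1]
grip_width: 0.105
```

```bash
python3 - <<'E'
from h import *
crop(optics.get_image("side"),250,120,140,110,5,"pics/s2.png")
crop(optics.get_image("top"),330,150,130,130,4,"pics/t2.png")
E
```

```text
(no output)
```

View pics/s2.png

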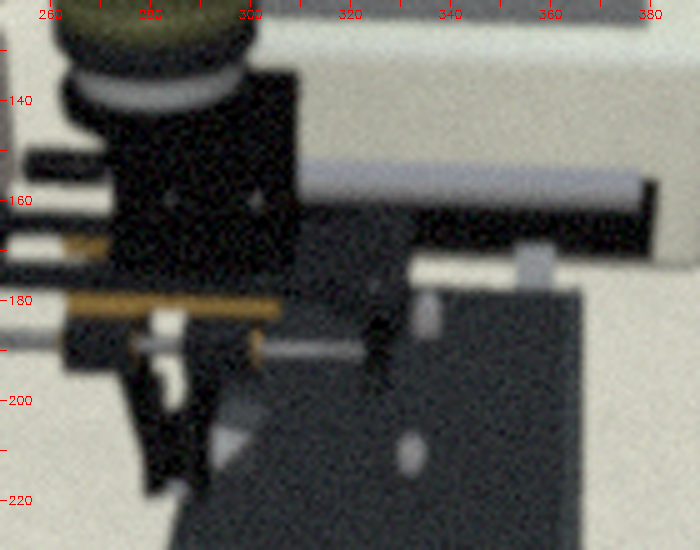

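View pics/t2.png

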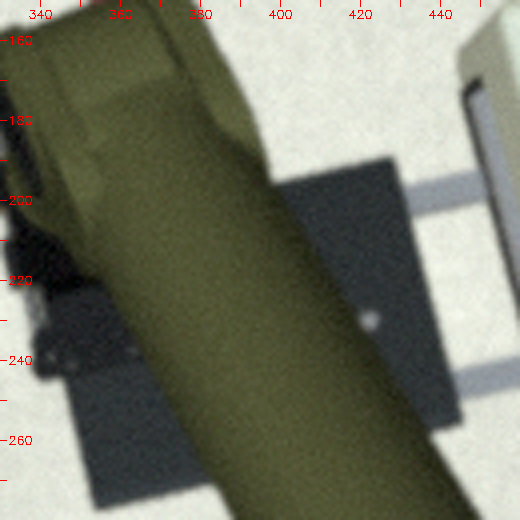

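Request:
play_rows([
  [0.6,0,0,0,0],
  [0.5,0,0,0,0],
  [0.5,0,0,0,0],
  [0.5,0,0,-4,0],
  [0.5,0,0,-4,0],
  [0.5,6,0,0,0],
  [0.5,6,0,0,0],
  [0.5,6,0,0,0],
  [0.5,0,0,0,0],
])

```text
time: 7.38
position: [0.57, 0.2348, 0.1407]
tool_rot: [-1.941, -2.464, -0.002]
ft_force: [-0.7, 0.1, -0.1]
grip_width: 0.495
```

```bash
python3 - <<'E'
from h import *
crop(optics.get_image("side"),250,120,140,120,5,"pics/s3.png")
crop(optics.get_image("top"),330,170,130,110,5,"pics/t3.png")
E
```

```text
(no output)
```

View pics/s3.png

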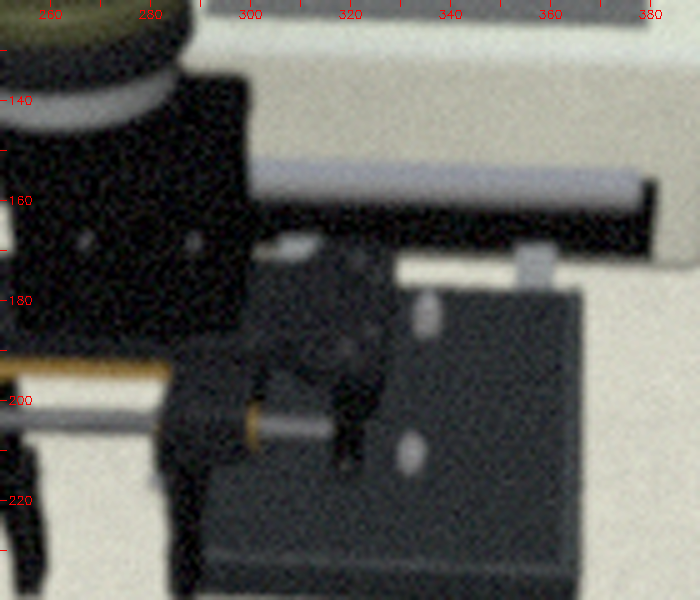

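View pics/t3.png

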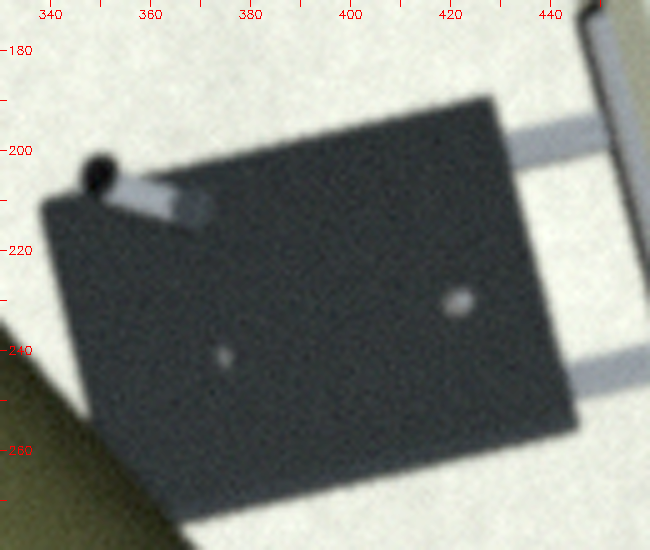

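```bash
python3 - <<'E'
from h import *
k=px2w("top",349.8,205,.0775);print("knob",k, "pivot", px2w("top",368.5,211.5,.0475))
R=lambda a:np.array([[np.cos(a),-np.sin(a)],[np.sin(a),np.cos(a)]])
pp=np.array([.548,-.072])+R(.225)@[.074,.06]
print(pp); d=R(-.225)@(k[:2]-pp); print(d,np.hypot(*d),np.pi-np.arctan2(d[1],d[0]))
E
```

```text
knob [0.61901478 0.04969458 0.0775    ] pivot [0.60807458 0.00195199 0.0475    ]
[0.60674838 0.00299752]
[0.02237562 0.04278331] 0.04828126299991403 2.052673287392966
```

Request:
play_rows([
  [0.35,0,0,0,0.051],
  [0.35,3.2,0,0,0],
  [0.35,3.2,0,0,0],
  [0.35,0,0,0,0],
  [0.35,0,0,0,0],
  [0.35,0,0,0,0],
], force=40)

```text
time: 8.22
position: [0.5646, 0.2869, 0.1401]
tool_rot: [2.024, 2.401, -0.002]
ft_force: [0.5, -0.2, 0.2]
grip_width: 0.65
```

```bash
python3 - <<'E'
from h import *
s=ctrl.get_state(); print(s["position"],s["tool_rot"])
crop(optics.get_image("side"),180,200,160,120,5,"pics/s4.png",20)
E
```

```text
[0.56460553 0.28685654 0.14014745] [ 2.02441116e+00  2.40146536e+00 -2.02611742e-03]
```

View pics/s4.png

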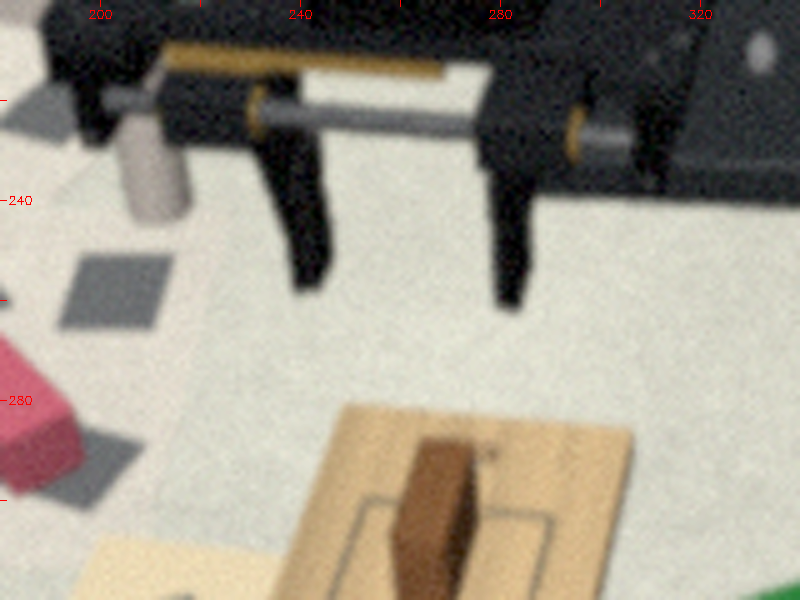

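Request:
play_rows([
  [0.35,1.3,-0.4,2.5,0],
  [0.35,0,0,2.5,0],
  [0.35,0,0,0,0],
  [0.35,0,0,0,0],
])

```text
time: 8.78
position: [0.5584, 0.3009, 0.0914]
tool_rot: [2.022, 2.404, 0.001]
ft_force: [-0.4, 0.2, 0.5]
grip_width: 0.647
```

```bash
python3 - <<'E'
from h import *
s=ctrl.get_state(); print(s["position"],s["tool_rot"])
crop(optics.get_image("side"),180,220,160,120,5,"pics/s5.png",20)
E
```

```text
[0.55838177 0.30087277 0.09141428] [2.02214639e+00 2.40352254e+00 1.30732572e-03]
```

View pics/s5.png

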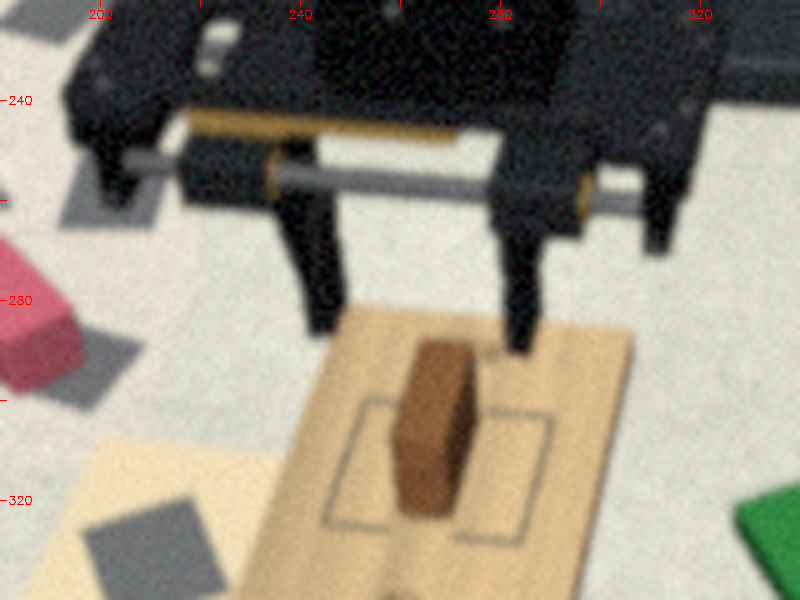

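Request:
play_rows([
  [0.35,-0.15,0,2,0],
  [0.35,0,0,2,0],
  [0.35,0,0,2.1,0],
  [0.35,0,0,0,0],
  [0.7,0,0,0,0],
  [0.9,0,0,0,0],
  [0.9,0,0,0,0],
  [0.9,0,0,0,0],
  [0.9,0,0,0,0],
  [0.9,0,0,0,0],
], force=45)

```text
time: 10.07
position: [0.5584, 0.2998, 0.0299]
tool_rot: [2.021, 2.404, 0.001]
ft_force: [0.5, 0.4, 1.9]
grip_width: 0.226
```

```bash
python3 - <<'E'
from h import *
s=ctrl.get_state(); print(s["position"],s["tool_rot"],s["grip_width"]*87,s["ft_force"],s["torque"])
E
```

```text
[0.55837114 0.29981839 0.0298937 ] [2.02098965e+00 2.40444487e+00 1.32162468e-03] 19.620140989067597 [0.54561178 0.37528092 1.92847406] [ 0.00341104 -0.29297592  0.00897022]
```

Request:
play_rows([
  [0.9,0,0,-1.5,0],
  [0.9,0,0,-2.5,0],
  [0.9,0,0,-3,0],
  [0.9,0,0,-3,0],
  [0.9,-1.8,-0.38,0,0],
  [0.9,-3.3,-0.66,0,0],
  [0.9,-3.6,-0.73,0,0],
  [0.9,-3.6,-0.73,0,0],
  [0.9,-3.6,-0.73,0,0],
  [0.9,-3.6,-0.73,0,0],
  [0.9,-3.6,-0.73,0,0],
  [0.9,-3.6,-0.73,0,0],
  [0.9,-3.6,-0.73,0,0],
  [0.9,-3.3,-0.66,0,0],
  [0.9,-1.8,-0.38,0,0],
  [0.9,-0.9,-0.18,0,-0.052],
  [0.9,0,0,0,0],
  [0.9,0,0,0,0],
  [0.9,0,0,0,0],
])

```text
time: 12.45
position: [0.5476, -0.0695, 0.1294]
tool_rot: [-1.957, -2.458, -0.0]
ft_force: [0.1, 0.8, -3.4]
grip_width: 0.225
```

```bash
python3 - <<'E'
from h import *
s=ctrl.get_state(); print(s["position"],s["tool_rot"],s["grip_width"]*87,s["ft_force"],s["torque"])
crop(optics.get_image("side"),260,110,140,130,5,"pics/s6.png")
crop(optics.get_image("top"),330,170,130,110,6,"pics/t6.png")
E
```

```text
[ 0.54762321 -0.06951116  0.1294106 ] [-1.95651397e+00 -2.45753117e+00 -1.03016713e-04] 19.615765460230687 [ 0.14456497  0.75602258 -3.44218403] [-0.01871311 -0.11865398  0.03869543]
```

View pics/s6.png

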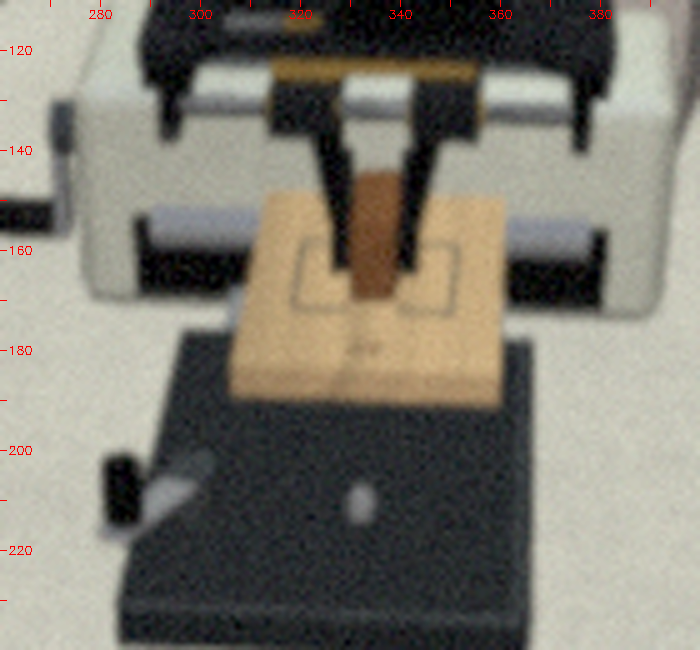

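View pics/t6.png

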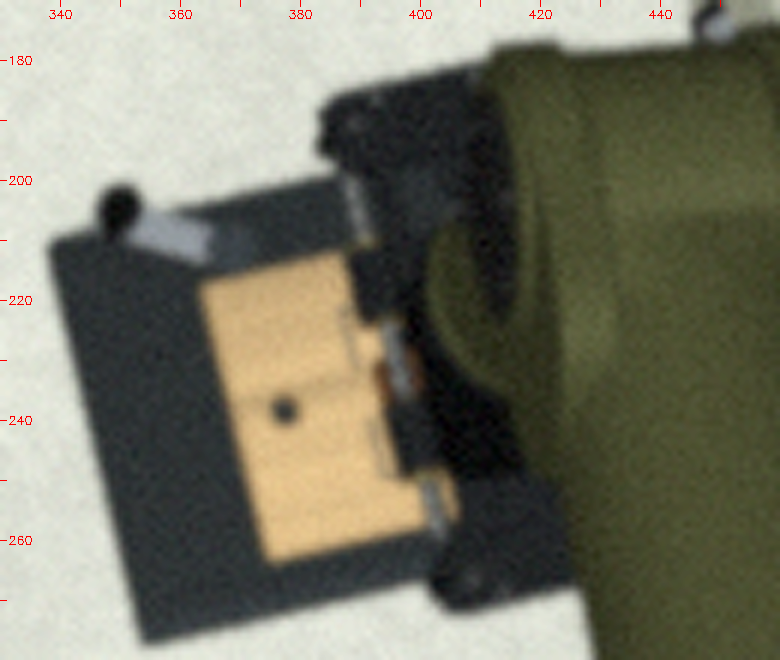

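```bash
python3 - <<'E'
from fit import *
H=.1135
t=[("top",(.055,.08,H),(363.8,217.2)),("top",(-.055,.08,H),(375.5,263.8)),("top",(0,.06,H),(377.5,238.3))]
s=[("side",(.055,-.08,H),(312.6,148)),("side",(-.055,-.08,H),(361,149)),("side",(-.055,.08,H),(360,187)),("side",(.055,.08,H),(306.4,185)),("side",(0,.06,H),(332.4,179.6)),("side",(.055,.08,H-.014),(306,190)),("side",(-.055,.08,H-.014),(360,191.6))]
for o in (t,s,t+s):
    p,r=fit(o,[.547,-.07,.22]);print(p.round(4),r.round(1).tolist())
E
```

```text
[ 0.5472 -0.0703  0.2297] [[-0.1, 0.4], [-0.2, -0.4], [0.3, 0.1]]
[ 0.544  -0.066   0.2316] [[0.1, 0.6], [-0.4, 0.9], [0.0, -1.1], [-0.4, -0.9], [1.0, 0.4], [0.1, -0.0], [-0.3, 0.2]]
[ 0.5452 -0.069   0.2282] [[-0.6, 1.2], [-0.8, 0.4], [-0.2, 0.9], [0.2, -0.1], [-0.5, 0.3], [-0.4, -1.9], [-0.6, -1.8], [0.7, -0.4], [-0.1, -0.9], [-0.7, -0.5]]
```

Request:
play_rows([
  [0.9,-0.19,0.05,1,0],
  [0.9,0,0,2,0],
  [0.9,0,0,1.8,0],
  [0.9,0,0,0,0],
  [0.9,0,0,0,0],
  [0.9,0,0,0,0],
])

```text
time: 13.3
position: [0.5493, -0.0723, 0.0822]
tool_rot: [1.957, 2.456, 0.001]
ft_force: [0.1, -0.7, -3.9]
grip_width: 0.226
```

```bash
python3 - <<'E'
from h import *
s=ctrl.get_state(); print(s["position"],s["tool_rot"],s["grip_width"]*87,s["ft_force"],s["torque"])
crop(optics.get_image("side"),280,150,100,90,8,"pics/s7.png")
crop(optics.get_image("top"),330,190,100,90,8,"pics/t7.png")
E
```

```text
[ 0.54929848 -0.07226303  0.08221841] [1.95707692e+00 2.45590722e+00 8.58815135e-04] 19.68857333699617 [ 0.08386427 -0.73519264 -3.89286569] [ 0.01679422 -0.113236    0.02195815]
```

View pics/s7.png

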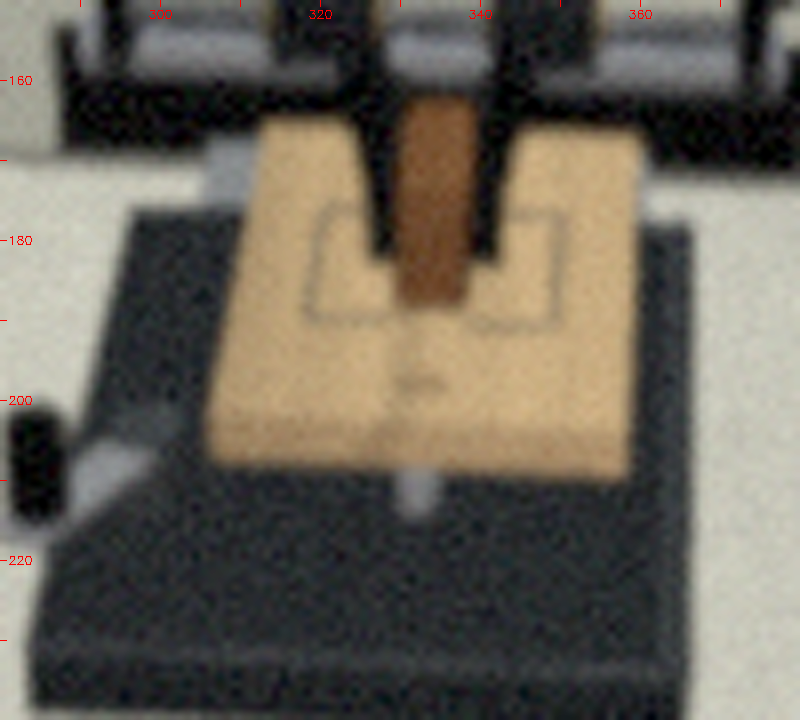

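View pics/t7.png

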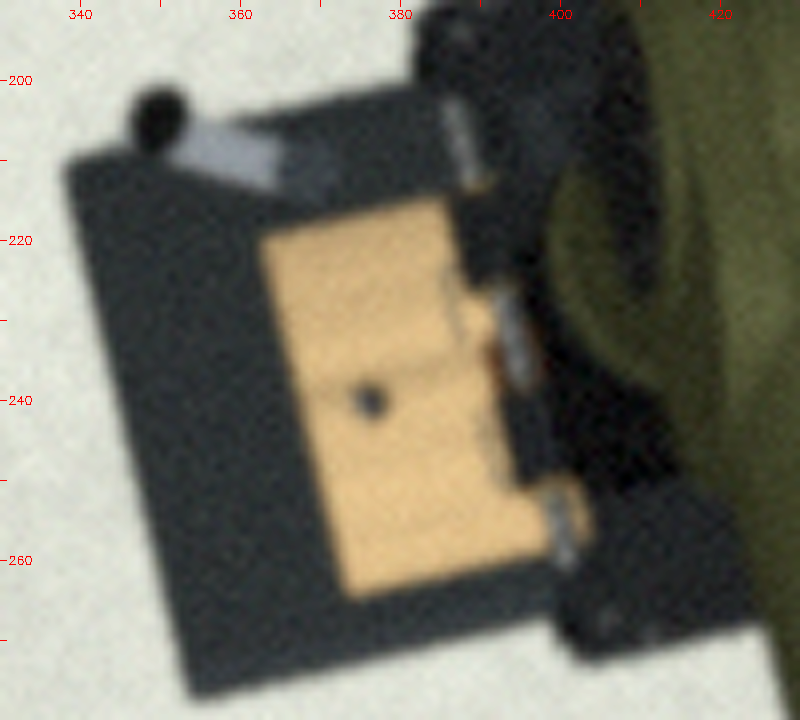

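```bash
python3 - <<'E'
from fit import *
for z in(.036,.043): print("pin top",px2w("top",374.8,241.7,z))
print("hole top",px2w("top",376.6,240.1,.066))
print("pin side",px2w("side",332.5,206.4,.043),px2w("side",332.4,214.6,.025),"hole",px2w("side",332.6,197.7,.066))
H=.0662
s=lambda x,y:(280+x/8,150+y/8)
t=lambda x,y:(330+x/8,190+y/8)
T=[("top",(.055,.08,H),t(262,240)),("top",(-.055,.08,H),t(347,598)),("top",(0,.06,H),t(372,400))]
S=[("side",(.055,-.08,H),s(262,115)),("side",(-.055,-.08,H),s(641,127)),("side",(-.055,.08,H),s(633,438)),("side",(.055,.08,H),s(210,422)),("side",(0,.06,H),s(421,381)),("side",(.055,.08,H-.014),s(208,462)),("side",(-.055,.08,H-.014),s(628,478))]
for o in (T,S):
    p,r=fit(o,[.547,-.07,.22]);print(p.round(4),r.round(1).tolist())
E
```

```text
pin top [ 0.53469435 -0.01348739  0.036     ]
pin top [ 0.53389424 -0.01269093  0.043     ]
hole top [ 0.53511707 -0.01447202  0.066     ]
pin side [ 0.53347181 -0.01530998  0.043     ] [ 0.53200999 -0.01039376  0.025     ] hole [ 0.5332108  -0.01410905  0.066     ]
[ 0.5476 -0.0722  0.2176] [[0.1, 0.1], [0.1, -0.4], [-0.2, 0.3]]
[ 0.5458 -0.0714  0.2282] [[0.4, 1.2], [-0.5, 1.2], [-0.5, -0.7], [0.1, -0.7], [0.3, 0.3], [0.5, -0.2], [-0.2, -0.1]]
```

Request:
play_rows([
  [0.9,0,0,0.6,0],
  [0.9,0,0,0.4,0],
  [0.9,0,0,0.3,0],
  [0.9,0,0,0,0],
])

```text
time: 13.9
position: [0.5484, -0.0722, 0.0682]
tool_rot: [-1.958, -2.456, 0.0]
ft_force: [0.3, -0.3, -3.3]
grip_width: 0.226
```

Request:
play_rows([
  [0.9,0,0,0.3,0],
  [0.9,0,0,0.2,0],
  [0.9,0,0,0,0],
])

```text
time: 14.28
position: [0.5489, -0.0722, 0.0635]
tool_rot: [1.958, 2.457, 0.0]
ft_force: [1.2, 0.1, -3.2]
grip_width: 0.229
```

Request:
play_rows([
  [0.9,0,0,0.3,0],
  [0.9,0,0,0.2,0],
  [0.9,0,0,0.1,0],
  [0.9,0,0,0,0],
])

```text
time: 14.78
position: [0.5489, -0.0722, 0.0575]
tool_rot: [1.958, 2.457, 0.0]
ft_force: [1.8, 0.0, -4.6]
grip_width: 0.228
```

Request:
play_rows([
  [0.9,0,0,0.2,0],
  [0.9,0,0,0.2,0],
  [0.9,0,0,0,0],
  [0.9,0,0,0,0],
])

```text
time: 15.28
position: [0.5489, -0.0723, 0.0548]
tool_rot: [1.958, 2.456, -0.001]
ft_force: [-2.6, -0.5, 6.5]
grip_width: 0.224
```

Request:
play_rows([
  [0.7,0,0,0,0],
  [0.5,0,0,0,0],
  [0.45,0,0,0,0],
  [0.45,0,0,-3,0],
  [0.45,0,0,-5,0],
  [0.45,0,0,-5,0],
  [0.45,4,0,0,0],
  [0.45,6,0,0,0],
  [0.45,6,0,0,0],
  [0.45,6,0,0,0],
  [0.45,0,0,0,0],
  [0.45,0,0,0,0],
])

```text
time: 16.77
position: [0.4996, 0.1416, 0.1834]
tool_rot: [1.957, 2.457, -0.001]
ft_force: [1.3, -1.3, 0.9]
grip_width: 0.552
```

```bash
python3 - <<'E'
from h import *
s=ctrl.get_state(); print(s["position"],s["tool_rot"],s["grip_width"]*87,s["ft_force"])
crop(optics.get_image("side"),270,150,110,90,7,"pics/s8.png")
crop(optics.get_image("top"),330,170,130,110,6,"pics/t8.png")
E
```

```text
[0.49963525 0.1416389  0.1833963 ] [ 1.95727988e+00  2.45666731e+00 -1.20102824e-03] 48.04274104679781 [ 1.28688815 -1.26548887  0.89367725]
```

View pics/s8.png

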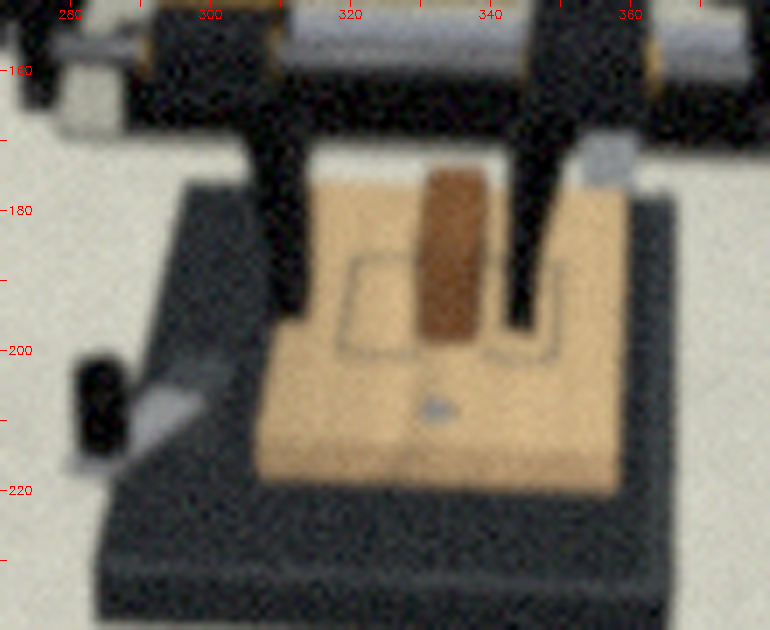

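View pics/t8.png

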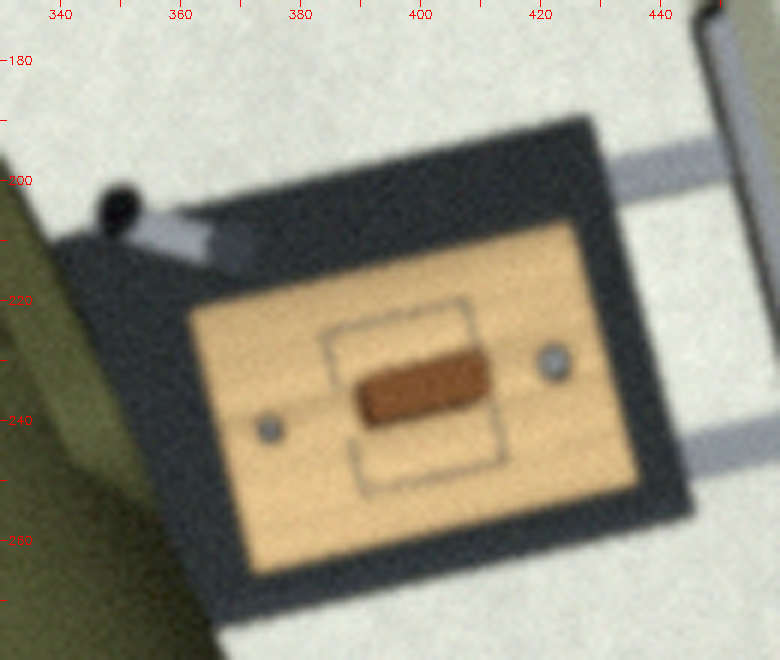

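Request:
play_rows([
  [0.9,-1.5,1.7,0,0],
  [1,-2.9,3.2,0,0],
  [1,-2.9,3.2,0.8,0],
  [1,-2.9,3.2,2.5,0],
  [1,-1.4,1.4,3,0],
  [1,0,0,1.5,0],
  [1,0,0,0,0],
  [1,0,0,0,0],
], force=15)

```text
time: 17.88
position: [0.6493, 0.0583, 0.107]
tool_rot: [1.956, 2.457, 0.002]
ft_force: [0.3, -0.5, 0.9]
grip_width: 0.002
```

```bash
cat > st.py <<'E'
from h import *
s=ctrl.get_state(); p=s["position"]; c,n=np.cos(.225),np.sin(.225)
d=np.array(p[:2])-[.548,-.072]
print("press",(c*d[0]+n*d[1])*1000,(-n*d[0]+c*d[1])*1000,p[2]*1000,s["tool_rot"],s["grip_width"]*87,s["ft_force"])
E
python3 - <<'E'
from st import *
crop(optics.get_image("side"),220,150,140,90,5,"pics/s9.png")
crop(optics.get_image("top"),310,150,140,110,5,"pics/t9.png")
E
```

```text
press 127.78664943371926 104.46628653982437 106.99159606096256 [1.95591584e+00 2.45682905e+00 1.70011533e-03] 0.2053888782581773 [ 0.30610915 -0.47310467  0.89474595]
```

View pics/s9.png

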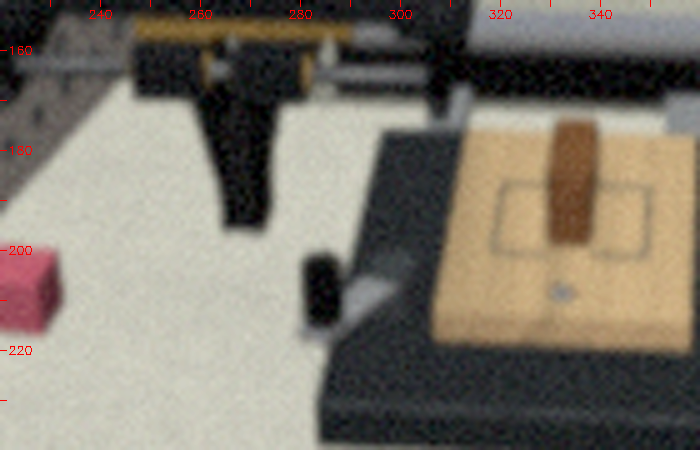

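View pics/t9.png

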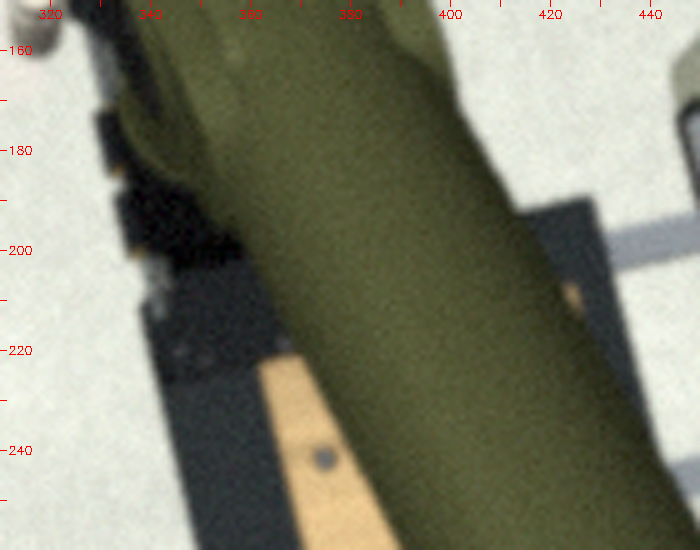

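Request:
play_rows([
  [1,0,0,2,0],
  [1,0,0,2,0],
  [1,0,0,0.8,0],
  [1,0,0,0,0],
  [1,0,0,0,0],
])

```text
time: 18.6
position: [0.6496, 0.0577, 0.0579]
tool_rot: [1.958, 2.457, 0.001]
ft_force: [1.1, 0.0, -0.2]
grip_width: 0.005
```

Request:
play_rows([
  [1,0,-0.7,0,0],
  [1,0,-0.7,0,0],
  [1,0,-0.7,0,0],
  [1,0,-0.7,0,0],
  [1,0,-0.7,0,0],
  [1,0,-0.7,0,0],
  [1,0,-0.7,0,0],
  [1,0,-0.7,0,0],
  [1,0,-0.6,0,0],
  [1,0,0,0,0],
  [1,0,0,0,0],
])

```text
time: 19.98
position: [0.5882, 0.0439, 0.0573]
tool_rot: [-1.957, -2.456, 0.001]
ft_force: [0.4, 0.5, -0.4]
grip_width: 0.005
```

```bash
python3 - <<'E'
from st import *
crop(optics.get_image("side"),240,150,140,100,5,"pics/s10.png")
E
```

```text
press 65.06530536510438 103.99293035323227 57.29057419048779 [-1.95717093e+00 -2.45600640e+00  9.82864043e-04] 0.4226892944809756 [ 0.39835908  0.52034221 -0.44113459]
```

View pics/s10.png

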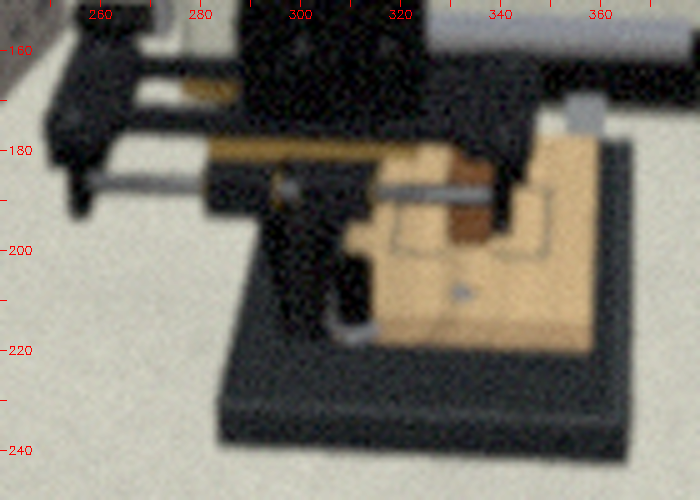

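Request:
play_rows([
  [1,0,0.6,0,0],
  [1,0,0.6,0,0],
  [1,1.2,0,0,0],
  [1,1.2,0,0,0],
  [1,0.2,-1.3,0,0],
  [1,0,-1.4,0,0],
  [1,0,-1.2,0,0],
  [1,0,0,0,0],
  [1,0,0,0,0],
])

```text
time: 21.15
position: [0.5571, 0.0624, 0.0578]
tool_rot: [1.959, 2.455, 0.001]
ft_force: [0.5, -0.0, 0.9]
grip_width: 0.006
```

```bash
python3 - <<'E'
from st import *
crop(optics.get_image("side"),240,150,140,100,5,"pics/s11.png")
E
```

```text
press 38.84737985493102 128.97501071334025 57.81852722467139 [1.95850101e+00 2.45521732e+00 5.03269107e-04] 0.5019366701720489 [ 0.47632    -0.01992168  0.90388963]
```

View pics/s11.png

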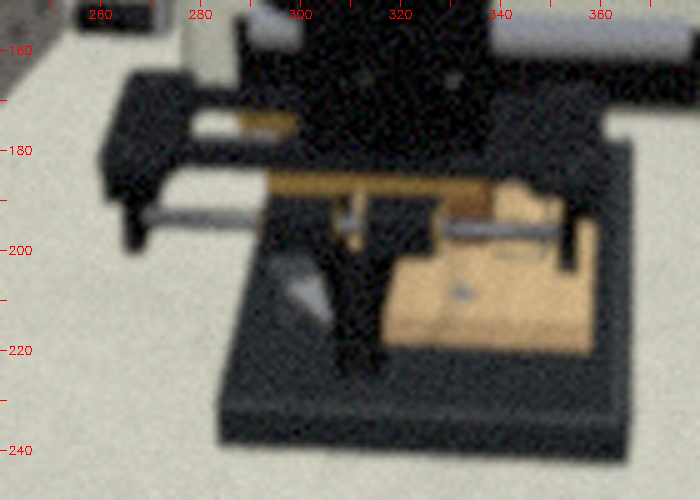

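Request:
play_rows([
  [1,-0.6,-0.1,0,0],
  [1,-0.6,-0.15,0,0],
  [1,-0.6,-0.15,0,0],
  [1,-0.6,-0.15,0,0],
  [1,-0.6,-0.15,0,0],
  [1,-0.6,-0.15,0,0],
  [1,-0.6,-0.1,0,0],
  [1,-0.4,0,0,0],
  [1,0,0,0,0],
  [1,0,0,0,0],
])

```text
time: 22.45
position: [0.5585, 0.0156, 0.0578]
tool_rot: [1.957, 2.455, 0.001]
ft_force: [0.2, -0.1, 0.2]
grip_width: 0.003
```

```bash
python3 - <<'E'
from st import *
crop(optics.get_image("side"),240,150,140,100,5,"pics/s12.png")
E
```

```text
press 29.73694554685911 83.0710794062941 57.81787247018208 [1.95741591e+00 2.45541455e+00 1.07117466e-03] 0.27946185356050535 [ 0.15076986 -0.05236535  0.20930672]
```

View pics/s12.png

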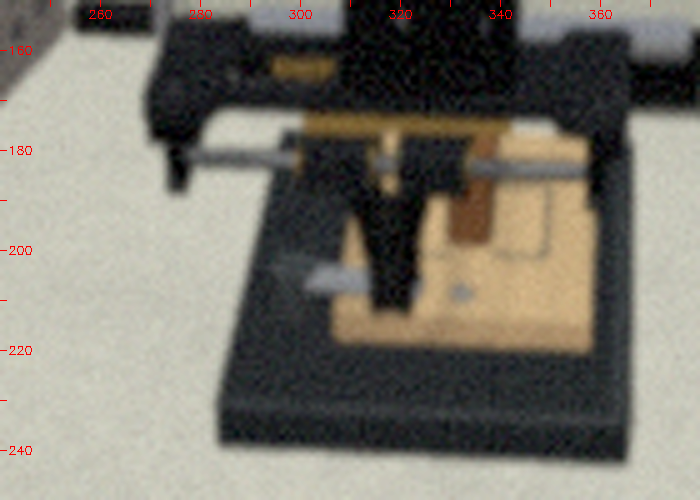

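Following well with hardly any force. I'll keep pushing gently to the stop.

Request:
play_rows([
  [1,-0.3,0,0,0],
  [1,-0.2,0,0,0],
  [1,-0.2,0,0,0],
  [1,0,0,0,0],
  [1,0,0,0,0],
])

```text
time: 23.12
position: [0.5589, 0.0097, 0.0575]
tool_rot: [-1.957, -2.457, 0.0]
ft_force: [-2.1, 2.2, 2.1]
grip_width: 0.004
```

Request:
play_rows([
  [1,-0.2,0,0,0],
  [1,0,0,0,0],
  [1,-0.2,0,0,0],
  [1,0,0,0,0],
])

```text
time: 23.62
position: [0.559, 0.0093, 0.0575]
tool_rot: [-1.952, -2.456, -0.004]
ft_force: [-5.0, 8.6, 3.4]
grip_width: 0.005
```

At the stop: 4 mm more command gave 0.4 mm of motion and about 9 N. I'll back off and look.

Request:
play_rows([
  [1,0.8,0,0,0],
  [1,1.5,0,0,0],
  [1,2,0,0,0],
  [1,0,0,-4,0],
  [1,0,0,-5,0],
  [1,0,0,-5,0],
  [1,6,0,0,0],
  [1,6,0,0,0],
  [1,6,0,0,0],
  [1,6,0,0,0],
  [1,0,0,0,0],
  [1,0,0,0,0],
])

```text
time: 25.12
position: [0.4967, 0.2814, 0.1973]
tool_rot: [1.956, 2.457, -0.001]
ft_force: [0.5, 0.7, -0.1]
grip_width: 0.006
```

```bash
python3 - <<'E'
from st import *
crop(optics.get_image("side"),270,150,110,90,7,"pics/s13.png")
im=optics.get_image("top");cv2.imwrite("pics/full13.png",im[:,:,::-1])
crop(im,330,170,130,110,6,"pics/t13.png")
E
```

```text
press 28.816677547680726 355.94953670992004 197.33310651522137 [ 1.95584841e+00  2.45744769e+00 -9.24567381e-04] 0.5144897518053112 [ 0.48296896  0.68013617 -0.12323501]
```

View pics/s13.png

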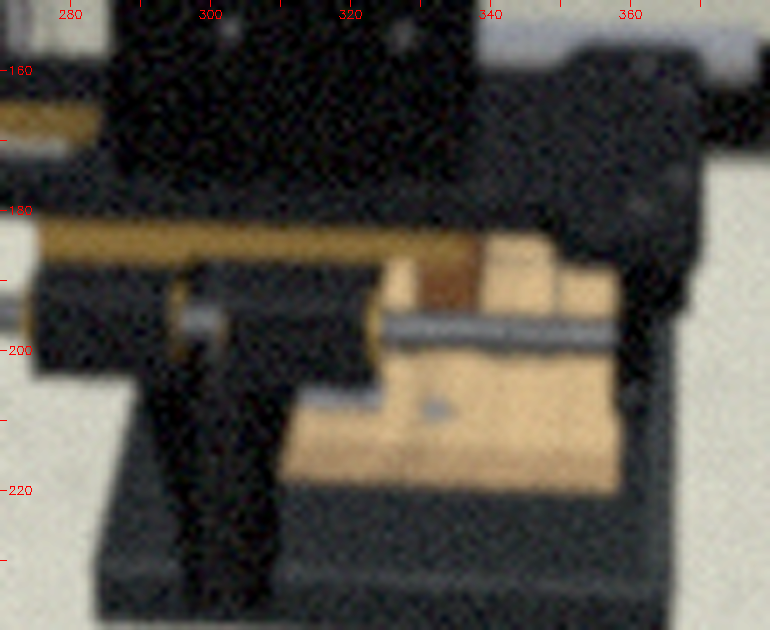

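View pics/t13.png

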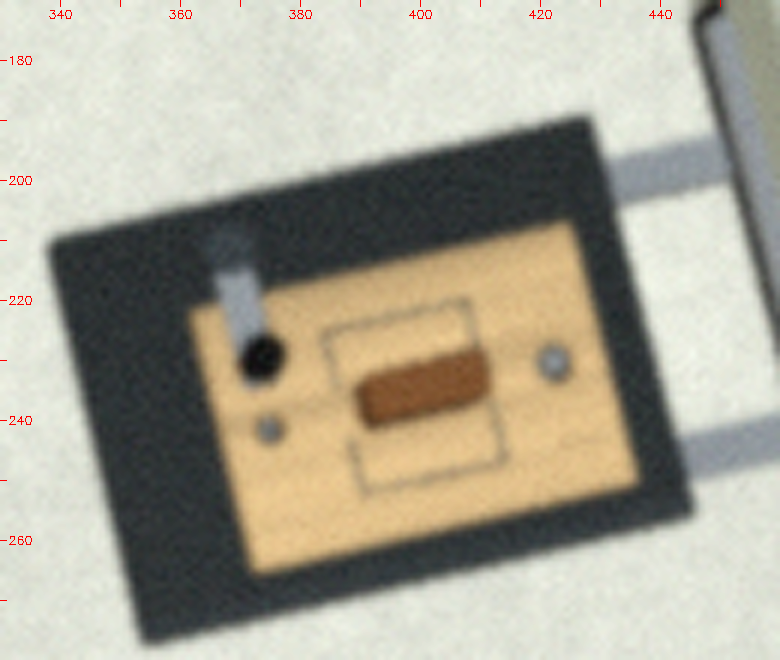

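View pics/full13.png

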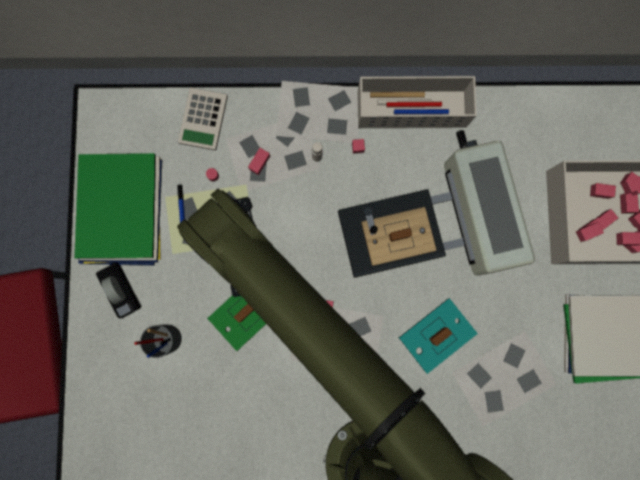

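```bash
python3 - <<'E'
from fit import *
k=px2w("top",373.7,229.5,.0775)
R=lambda a:np.array([[np.cos(a),-np.sin(a)],[np.sin(a),np.cos(a)]])
for yaw in (.225,.23):
    for pp in (np.array([.548,-.072])+R(yaw)@[.074,.06],):
        d=R(-yaw)@(k[:2]-pp); a=np.arctan2(d[1],d[0])%(2*np.pi); print(d,np.hypot(*d),np.pi-a)
H=.039; t=lambda x,y:(330+x/6,170+y/6)
T=[("top",(.055,.08,H),t(192,310)),("top",(.055,-.08,H),t(573,222)),("top",(-.055,-.08,H),t(638,483)),("top",(-.055,.08,H),t(255,573))]
p,r=fit(T,[.547,-.07,.22]);print(p,r.round(1).tolist())
E
```

```text
[-0.04839418  0.00116943] 0.048408307349555355 0.024159909187193573
[-0.04808865  0.00104063] 0.04809991253624796 0.021636516497584246
[ 0.54798008 -0.07307838  0.2216553 ] [[0.2, 0.1], [-0.4, 0.3], [-0.1, -0.0], [0.3, -0.4]]
```

```bash
python3 -c "
from bench import ticket; print(ticket.close_job())"
```

```text
the job is handed in; nothing more can be done
None
```

The cutter is ready. I swung the retaining arm clear (to about 2.05 rad), lowered the plywood board onto both pins, and swung the arm back over it. I handed in at about 25 s of the 67 s allowed.

**What the last checks showed:**
- **Board:** both pins show through their holes in the top picture. The fitted board pose is within about 1 mm and 0.005 rad of the seat. The wrist force stayed below 7 N while lowering, and the final height matched flat on the bed.
- **Arm:** it came up against its stop, where 4 mm more push moved it only 0.4 mm at about 9 N. The picture afterwards gives 0.02 rad, which is zero within measuring error.
- **Bystanders:** those in view look unmoved. The robot hides part of the marker and the flat block in the last top picture, so I could not fully check those two, but the gripper never went low near them.

**What went wrong:** while I was swinging the arm clear, the pinched knob slipped out of the pads near the end, with about 19 N on the wrist. The arm was already clear by then. I swung it back by pushing with closed fingers instead.

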